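# Loosen the knurled lock screw and change the filter

## Task

Change the lamp's filter from amber to green: with a fingertip lightly against its knurled rim, roll the lock screw on top of the filter unit loose by two full turns (counter-clockwise seen from above, right to within a quarter turn), then push the protruding blue end plate of the filter slide gently with a fingertip until the slide is fully home. Leave the screw loose like that, do not pinch or grip the screw or the slide, and do not disturb the bottle, jar, cuvette rack and spare filter standing around.

Things in the scene. Friction and masses are not known exactly. Their poses are not given: they have to be found in the camera images.
- bench: Fixed optical bench on a rail. Origin on the table under the filter unit; x runs along the rail, y across it to the left (the way the slide is pushed), z up. Filter unit: black block 40 (x) by 70 (y) mm, flat top 112 mm high. Next to it in x: lens tubes up to 101 mm high, grey cuvette holder (x -131 to -69 mm, up to 122 mm high) and white lamp head (x 75 to 235 mm, y +-50, 130 mm high).
- screw_axis (a point): Point on the axis of the lock screw, on the flat top of the filter unit, 112 mm above the table; it does not move with the screw.
- screw_top (a point): Centre of the flat top of the lock screw's head (aluminium, knurled rim, upright axis). The head is 44 mm in diameter; its fine knurl grips a fingertip by friction. Tight, its rim spans 4 to 22 mm above the filter unit's top, with this point at 22 mm; it rises 2 mm per turn. The frame turns with the screw.
- red_mark (a point): Outer end of the red line painted from the centre to the rim on top of the screw's head, 18 mm from the axis: it shows how far the screw has turned.
- lock_screw (a joint): Turn of the lock screw in rad: 0 = fully tight, growing counter-clockwise seen from above (6.28 a turn). It starts between 0 and 0.5, turns against about 0.02 N m of friction, stays where it is left, and has no stop at two turns. Its pin holds the slide by a notch until the screw has risen 3 mm (one and a half turns).
- filter_slide (a joint): Travel of the filter slide in m along the bench's +y: 0 = as it starts (amber filter in the beam, held by the screw's pin), 0.052 = fully home against its stop (green filter in the beam, blue end plate against the block). Once free it moves against about 1.2 N plus 8 N per m/s and stays where it is left.
- push_face (a point): Centre of the outer face of the blue end plate on the slide's protruding (bench -y) end, 78 mm above the table. The plate is 24 mm wide (bench x), 40 mm tall (58 to 98 mm above the table), 5 mm thick. It starts 93 mm from the screw's axis and is pushed along bench +y, towards the block.
- amber_bottle: Bystander: brown glass bottle with a black cap, 52 mm diameter, 105 mm tall; origin at the centre of its underside.
- red_cap_jar: Bystander: white jar with a red cap, 52 mm diameter, 62 mm tall; origin at the centre of its underside.
- cuvette_rack: Bystander: white cuvette rack 110 x 46 mm with four cuvettes, 61 mm tall; origin at the centre of its underside.
- spare_filter: Bystander: a spare filter in a black ring lying flat, 54 mm diameter, 9 mm thick; origin at the centre of its underside.

How it is judged:
On the way, in this order (a step that is already met when the one before it is completed fails the run):
1. the lock screw is loosened by two full turns (to within a quarter turn) while the slide is still at its start (value of joint lock_screw between 11 and 14.64 rad and value of joint filter_slide below 0.01 m), for 0.2 s.
2. the filter slide is pushed fully home (value of joint filter_slide above 0.05 m), for 0.2 s.
At the end, for the whole second after the job is handed in: The lock screw stands two full turns looser than at the start, to within a quarter turn (joint between 11.0 and 14.64 rad); the filter slide is fully home (within 2 mm of its 52 mm travel) and at rest; the four bystanders stand where they stood (within 15 mm) and upright (value of joint lock_screw between 11 and 14.64 rad and value of joint filter_slide above 0.05 m and velocity of joint filter_slide between -0.005 and 0.005 m/s and distance of each of amber_bottle, cuvette_rack, spare_filter, red_cap_jar from where it was at the start of the episode below 0.015 m and angle between each of amber_bottle, cuvette_rack, red_cap_jar's own z axis and vertical below 0.1 rad); the robot touches nothing.
It fails at once if the lock screw is pinched, or pressed with more than 35 N (contact force between the fingers and lock_screw above 35 N).
It fails at once if the filter slide is pinched, or rammed with more than 35 N (contact force between the fingers and filter_slide above 35 N).
It fails at once if a bystander is shifted, lifted or tipped (distance of any of amber_bottle, cuvette_rack, spare_filter, red_cap_jar from where it was at the start of the episode above 0.015 m).
It also fails if it takes over 58 s, if anything falls off the work surface, if the arm or the gripper's body presses on something with over 40 N, if the wrist force passes 120 N, or if a joint passes its speed limit or range.

## Robot

A 7-joint arm with a two-finger parallel gripper is mounted at the origin on the work surface. World frame = base frame: x ahead of the robot, y to its left, z up, the work surface at z = 0. Lengths are in m, angles in rad, forces in N, time in s.
With the tool pointing down it reaches from about 0.425 to 0.925 m from the base axis. Payload 6.8 kg.
Tool frame: the origin (TCP) lies on the mounting face of the last link; the fingertips stand 173 mm ahead of it and the grasp point (between the pads) lies 155 mm ahead of it; y points along the fingers, x is the direction in which the jaws open and shut, and the axes are right-handed (so a half turn about y gives the same grasp; the last joint's range is limited). The gripper opens to 85 mm and grips with 20 to 120 N. Pads are 22 mm wide; open, the fingers measure 114 mm over their backs; the gripper's body (76 mm by 85 mm) begins 54 mm behind the grasp point. The pads swing forward as they close: fully open they stand 13 mm farther back than shut.
Start: joints at [1.022, 0.477, 0.022, 1.555, -0.011, 1.109, -0.083], TCP at [0.288, -0.61, 0.405] pointing down, gripper open.
Joint ranges: [-2.96, 2.96], [-0.34, 2.1], [-1.41, 1.46], [0.24, 2.44], [-1.37, 4.51], [0.17, 1.92], [-2.96, 2.96]. Speed limits (rad/s): [2.39, 2.39, 3.14, 3.14, 3.14, 3.14, 3.14].

## Interface

Orientations are given as a rotation vector (axis times angle).
In Python, from bench import r gives the robot as it stands.
- The arm moves only by the tool step_arm, never from a script. Its arguments are lists of equal length, an entry for each row: "xyz": the shift along the tool's x, y, z scaled (see below), a list of three; "rotation": the turn, a rotation vector about the tool's x, y, z scaled (see below), a list of three. A call has 1 to 20 rows; each row is the pose to reach, as a shift and turn from the pose measured when the call began, along the tool's axes at that moment; what a row does not reach only later rows make up. The controller multiplies each number of a shift by 30 cm and each number of a turn by 90 degrees. A row lasts 1/8 s, in which the tool goes at most 62.5 mm and 10.7 degrees, less where a joint would pass 70% of its speed; a pose out of reach is approached as far as the arm can. A call with a number of a shift or a turn outside -1 to 1 is refused whole. A call with a gripper value outside its range is refused whole. "grip" is the closure, from 0 (fully open) to 1 (shut), set as the call begins (left out, the last holds). The fingers move at their own pace and stop on an object; "force" is the grip in N (left out, the last holds). Time passes only in rows, so rows that repeat a pose let the fingers close. It gives the time, the measured TCP pose, the force and the opening at its end, in the units of the state.
- r.get_obs(): the state, without advancing time (a new reading comes with each control period).
- r.grab_frame(name): name is "side" or "top" or "wrist"; returns a dict with "pixels" (480x640x3 uint8, red, green, blue), "fx", "fy", "cx", "cy" (pixels), "dist_coeffs" ([k1, k2, p1, p2, k3] as OpenCV has them; the pictures are not rectified), "position" and "attitude" of the camera in the world; the wrist camera has in their place "mount" (4x4, takes a point from camera to tool coordinates, whose origin is the TCP and whose axes are the tool frame's). Camera axes: x right, y down, z forward; pixel columns grow to the right and rows downward; lengths in m; the calibration is good to about 2 mm. A picture is of the moment at which its call begins: read the wrist's pose just before it. There is no depth.
- r.hand_in(): hands the job in, once; it reports no verdict.
The state is a dict: "clock": time; "joints": joint angles; "qvel": joint speeds; "tau": joint torques, N m; "tcp_pos": TCP position; "orientation": TCP orientation; "contact_force": force on the tool from outside, world axes, zero at the start; "moment": the same for the moment, N m; "grip_width": finger opening in m.
Only numpy, scipy, OpenCV 4.12 (cv2) and the standard library are available. Lean on these libraries where they do the work, as an engineer would, in place of code of your own. Each camera call takes 0.05 s, during which the arm holds its last target.

## Working session

There is one attempt and no reset: what is moved stays moved. The work goes in short steps, Python scripts to look and compute and a tool call to move; the robot and the scene stay as the last step left them, time stands still between calls to the robot, and variables do not carry over. Pictures are saved under pics/ and viewed, and the job is handed in when it is done.

Besides the shell and the picture viewer there is one more tool, called after "Call:" by a JSON object that holds its "method" and its "body". step_arm: Moves the arm, as the interface text tells. Its arguments: {"type":"object","properties":{"xyz":{"type":"array"},"rotation":{"type":"array"},"grip":{"type":"number"},"force":{"type":"number"}},"required":["xyz","rotation"]}

```bash
mkdir -p pics; ls
python3 - <<'E'
from bench import r
import cv2,numpy as np
o=r.get_obs()
for k,v in o.items(): print(k,np.round(v,4))
for n in ['side','top','wrist']:
    f=r.grab_frame(n)
    cv2.imwrite(f'pics/{n}0.png',f['pixels'][:,:,::-1])
    print(n,{k:np.round(v,4).tolist() for k,v in f.items() if k!='pixels'})
E
```

```text
pics
clock 0.0
joints [ 1.0219  0.4778  0.0223  1.5565 -0.0115  1.1093 -0.0831]
qvel [-0.0007  0.     -0.0012  0.0005  0.     -0.0003 -0.0004]
tau [ 4.00000e-04 -5.96448e+01  1.60790e+00 -2.81192e+01  1.23000e-02
  9.50000e-03  0.00000e+00]
tcp_pos [ 0.2879 -0.6102  0.4037]
orientation [-1.3852  0.8798 -0.8772]
contact_force [-0.5994  0.2869  0.3523]
moment [-0.0484 -0.0085 -0.0248]
grip_width 0.0853
side {'fx': 465.2498, 'fy': 465.2498, 'cx': 321.9439, 'cy': 242.3605, 'dist_coeffs': [-0.0367, 0.0, 0.0, 0.0, 0.0], 'position': [0.2342, -0.4147, 0.6871], 'attitude': [-2.2363, 0.774, -0.3082]}
top {'fx': 559.8882, 'fy': 559.8882, 'cx': 317.1145, 'cy': 242.6972, 'dist_coeffs': [-0.0197, 0.0, 0.0, 0.0, 0.0], 'position': [0.4292, 0.0593, 1.1002], 'attitude': [-2.1523, 2.1243, -0.1815]}
wrist {'fx': 389.3551, 'fy': 389.3551, 'cx': 318.2514, 'cy': 229.1866, 'dist_coeffs': [-0.0587, 0.0, 0.0, 0.0, 0.0], 'mount': [[1.0, 0.0005, -0.0004, 0.0004], [0.0005, -0.3134, 0.9496, 0.0305], [0.0003, -0.9496, -0.3134, 0.0799], [0.0, 0.0, 0.0, 1.0]]}
```

View pics/side0.png

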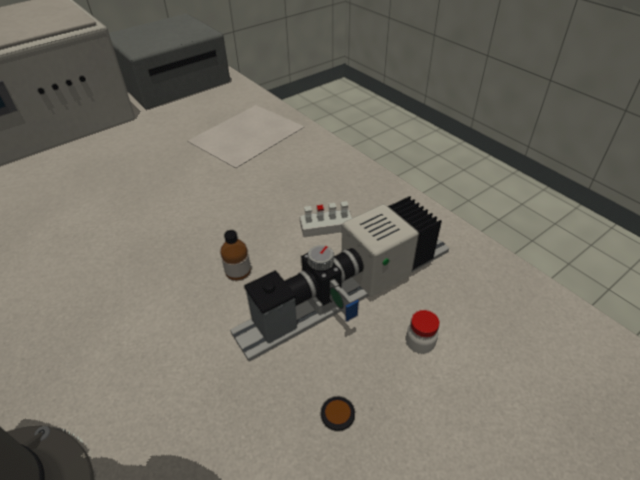

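View pics/top0.png

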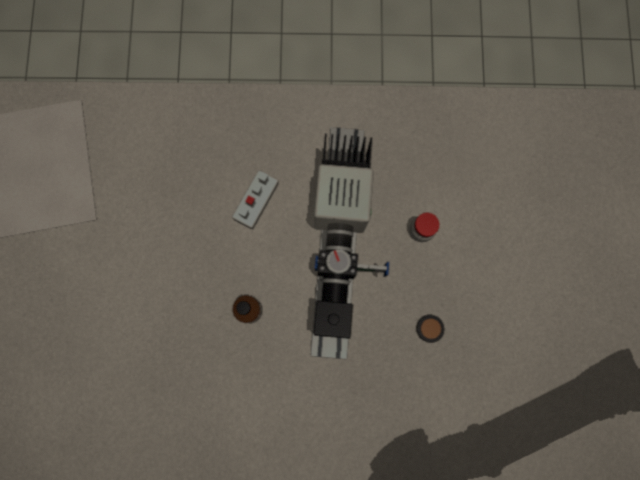

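View pics/wrist0.png

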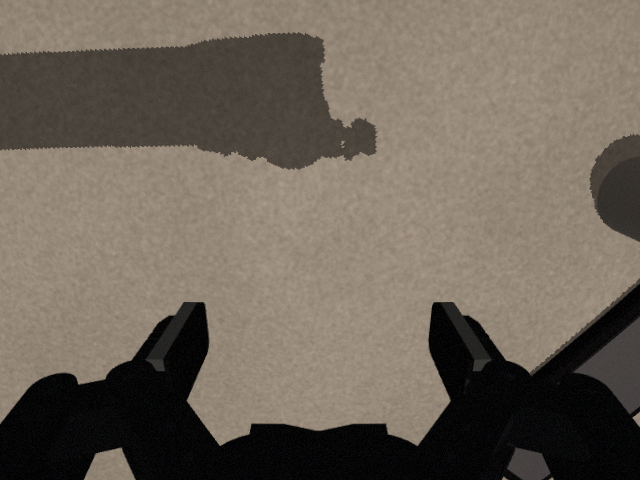

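Run:
```python
from bench import r
from scipy.spatial.transform import Rotation as R
o=r.get_obs(); print(R.from_rotvec(o['orientation']).as_matrix().round(3), o['clock'])
```

```text
[[ 0.427 -0.001  0.904]
 [-0.904  0.001  0.427]
 [-0.001 -1.    -0.   ]] 0.15
```

```bash
cat > h.py <<'E'
import cv2,numpy as np
from scipy.spatial.transform import Rotation as R
def ray(f,uv,T=None):
    K=np.array([[f['fx'],0,f['cx']],[0,f['fy'],f['cy']],[0,0,1]])
    p=cv2.undistortPoints(np.array([[uv]],float),K,np.array(f['dist_coeffs']))[0,0]
    d=np.array([p[0],p[1],1.])
    if 'mount' in f:
        pos,rot=T; M=R.from_rotvec(rot).as_matrix(); m=np.array(f['mount'])
        return np.array(pos)+M@m[:3,3], M@m[:3,:3]@d
    return np.array(f['position']), R.from_rotvec(f['attitude']).as_matrix()@d
def atz(f,uv,z,T=None):
    o,d=ray(f,uv,T); return o+d*(z-o[2])/d[2]
def proj(f,P,T=None):
    K=np.array([[f['fx'],0,f['cx']],[0,f['fy'],f['cy']],[0,0,1]])
    if 'mount' in f:
        M=R.from_rotvec(T[1]).as_matrix(); m=np.array(f['mount']); o=np.array(T[0])+M@m[:3,3]; A=M@m[:3,:3]
    else: o=np.array(f['position']);A=R.from_rotvec(f['attitude']).as_matrix()
    q=(np.atleast_2d(P)-o)@A
    return cv2.projectPoints(q,np.zeros(3),np.zeros(3),K,np.array(f['dist_coeffs']))[0][:,0]
E
python3 - <<'E'
import cv2
a=cv2.imread('pics/top0.png'); cv2.imwrite('pics/topz.png',cv2.resize(a[215:315,290:410],None,fx=6,fy=6,interpolation=2))
a=cv2.imread('pics/side0.png'); cv2.imwrite('pics/sidez.png',cv2.resize(a[225:335,280:400],None,fx=5,fy=5,interpolation=2))
E
```

```text
(no output)
```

View pics/topz.png

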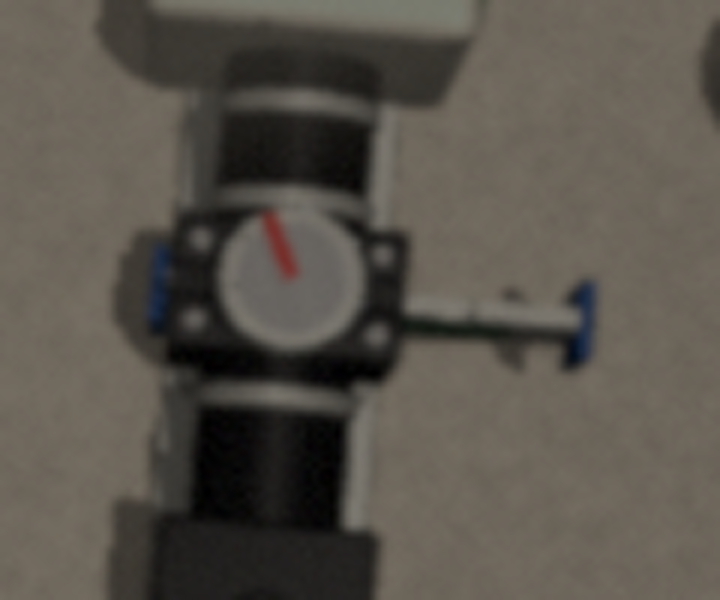

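View pics/sidez.png

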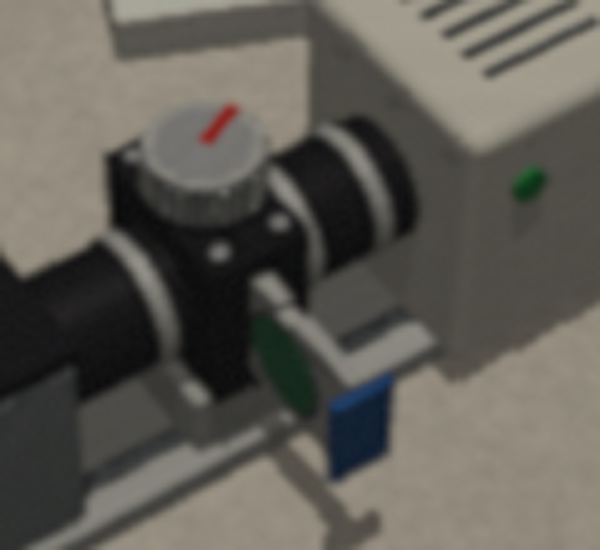

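Run:
```python
from bench import r
from h import *
t=r.grab_frame('top'); s=r.grab_frame('side')
c=atz(t,(338.4,261.4),.134); print('screw top',c, 'side',atz(s,(320.9,254.5),.134))
m=atz(t,(334.5,250.5),.134); print('mark',m,np.linalg.norm(m-c))
p=atz(t,(388.3,268.7),.098); print('plate top',p,np.linalg.norm((p-c)[:2]),np.degrees(np.arctan2(*(p-c)[[1,0]])))
# block right edge top corners z .112
a=atz(t,(290+408/6,215+236/6),.112);b=atz(t,(290+396/6,215+382/6),.112);print('edge',a,b,b-a, np.degrees(np.arctan2(*(a-b)[[1,0]])))
# lamp head top corners z .13 (left/right front edges)
print('rim', [np.linalg.norm(atz(t,(290+u/6-.4,215+279/6-.4),.134)-c) for u in(217,366)])
print('bottle cap',atz(t,(244,308),.105),'jar',atz(t,(427,225),.062),'spare',atz(t,(430.5,328),.009),'rack',atz(t,(256,199),.04))
```

```text
screw top [0.55666113 0.01763304 0.134     ] side [0.5564165  0.01441659 0.134     ]
mark [0.57574973 0.0245655  0.134     ] 0.020308459747050502
plate top [ 0.549343   -0.07398457  0.098     ] 0.09190941638186093 -94.56691429214929
edge [ 0.57273824 -0.0182081   0.112     ] [ 0.52914764 -0.01469784  0.112     ] [-0.04359059  0.00351025  0.        ] -4.603967455099663
rim [np.float64(0.021990717983150863), np.float64(0.021252260263116853)]
bottle cap [0.47521457 0.18268008 0.105     ] jar [ 0.63785703 -0.15283648  0.062     ] spare [ 0.44580492 -0.16658611  0.009     ] rack [0.68915788 0.17454303 0.04      ]
```

Run:
```python
import cv2
a=cv2.imread('pics/top0.png'); cv2.imwrite('pics/topz2.png',cv2.resize(a[115:365,280:400],None,fx=2.4,fy=2.4,interpolation=2)[:600])
```

```text
(no output)
```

View pics/topz2.png

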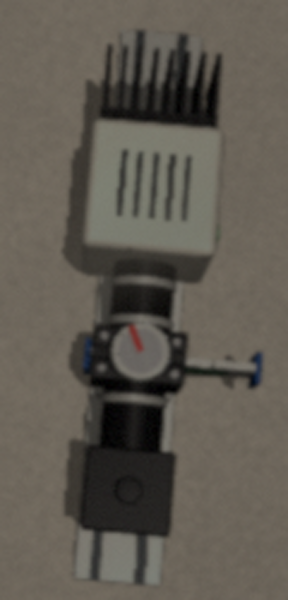

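Call:
{"method": "step_arm", "body": {"xyz": [[-0.1, 0, 0.11], [-0.2, 0, 0.22], [-0.3, 0, 0.33], [-0.4, 0, 0.44], [-0.5, 0, 0.55], [-0.6, 0, 0.66], [-0.7, 0, 0.77], [-0.75, 0, 0.84], [-0.75, 0, 0.84]], "rotation": [[0, 0, 0], [0, 0, 0], [0, 0, 0], [0, 0, 0], [0, 0, 0], [0, 0, 0], [0, 0, 0], [0, 0, 0], [0, 0, 0]], "grip": 0.3, "force": 60}}

```text
clock: 1.38
tcp_pos: [0.4209, -0.2974, 0.4046]
orientation: [-1.386, 0.876, -0.875]
contact_force: [0.3, -0.1, -0.1]
grip_width: 0.0596
```

```bash
cat >> h.py <<'E'
def nums(o,P,phi):
    """scaled shift & y-rotation to bring TCP to P, tool x at world yaw phi (deg), tool y straight down"""
    M=R.from_rotvec(o['orientation']).as_matrix()
    s=M.T@(np.array(P)-o['tcp_pos'])/0.3
    a=np.radians(phi); T=np.array([[np.cos(a),0,-np.sin(a)],[np.sin(a),0,np.cos(a)],[0,-1,0]])
    rv=R.from_matrix(M.T@T).as_rotvec()/(np.pi/2)
    return s.round(3),rv.round(3)
def yaw(o):
    M=R.from_rotvec(o['orientation']).as_matrix(); return np.degrees(np.arctan2(M[1,0],M[0,0]))
C=np.array([.5565,.016])
E
python3 - <<'E'
from bench import r
from h import *
o=r.get_obs(); print(o['clock'],o['tcp_pos'],yaw(o),o['joints'].round(2) if hasattr(o['joints'],'round') else o['joints'],o['grip_width'],o['contact_force'])
print(nums(o,[*C,.40],-64.7), nums(o,[*C,.40],-120),nums(o,[*C,.40],-150))
E
```

```text
1.375 [ 0.42093374 -0.29742465  0.4045768 ] -64.49808557031957 [ 0.6   0.22 -0.13  1.93  0.03  1.   -0.66] 0.05958772332174019 [ 0.30783608 -0.1102139  -0.0536131 ]
(array([-0.748,  0.016,  0.858]), array([-0.   ,  0.002, -0.001])) (array([-0.748,  0.016,  0.858]), array([-0.   ,  0.617, -0.001])) (array([-0.748,  0.016,  0.858]), array([ 0.   ,  0.95 , -0.001]))
```

Call:
{"method": "step_arm", "body": {"xyz": [[-0.08, 0, 0.09], [-0.16, 0, 0.18], [-0.24, 0, 0.27], [-0.32, 0, 0.37], [-0.4, 0, 0.46], [-0.48, 0, 0.55], [-0.56, 0, 0.64], [-0.64, 0, 0.73], [-0.7, 0, 0.8], [-0.748, 0.016, 0.858], [-0.748, 0.016, 0.858]], "rotation": [[0, 0.1, 0], [0, 0.2, 0], [0, 0.3, 0], [0, 0.4, 0], [0, 0.5, 0], [0, 0.6, 0], [0, 0.7, 0], [0, 0.8, 0], [0, 0.9, 0], [0, 0.95, 0], [0, 0.95, 0]]}}

```text
clock: 2.75
tcp_pos: [0.557, 0.0164, 0.3997]
orientation: [-0.518, 1.927, -1.924]
contact_force: [0.2, -0.3, 0.1]
grip_width: 0.0597
```

```bash
cat > look.py <<'E'
import sys
from bench import r
from h import *
o=r.get_obs(); print('t',round(o['clock'],3),'tcp',np.round(o['tcp_pos'],4),'yaw',round(yaw(o),2),'q',np.round(o['joints'],2),'g',round(o['grip_width'],4),'F',np.round(o['contact_force'],2))
for a in sys.argv[1:]:
    n,name=a.split(':')
    f=r.grab_frame(n); cv2.imwrite(f'pics/{name}.png',f['pixels'][:,:,::-1])
E
python3 look.py wrist:w1 side:s1
python3 - <<'E'
from bench import r
from h import *
o=r.get_obs()
print(nums(o,[*C,.32],-150))
E
```

```text
t 2.75 tcp [0.557  0.0164 0.3997] yaw -149.87 q [-0.04  0.29 -0.12  1.84  0.04  1.01 -2.8 ] g 0.0597 F [ 0.18 -0.28  0.09]
(array([-0.003,  0.267, -0.005]), array([0., 0., 0.]))
```

View pics/w1.png

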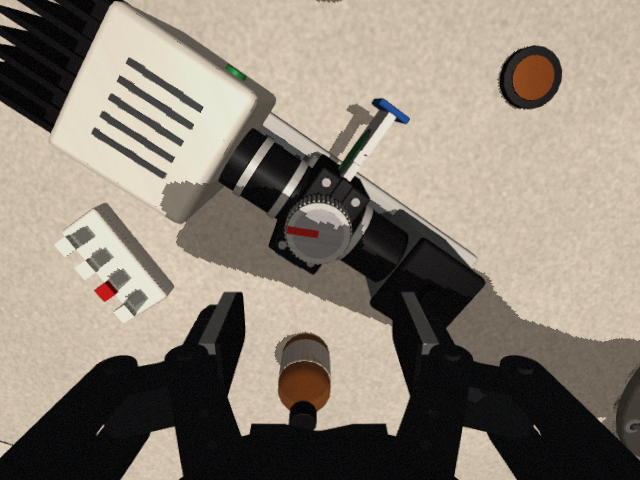

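Run:
```python
import cv2
a=cv2.imread('pics/w1.png'); cv2.imwrite('pics/w1z.png',cv2.resize(a[170:290,240:420],None,fx=4,fy=4,interpolation=2))
```

```text
(no output)
```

View pics/w1z.png

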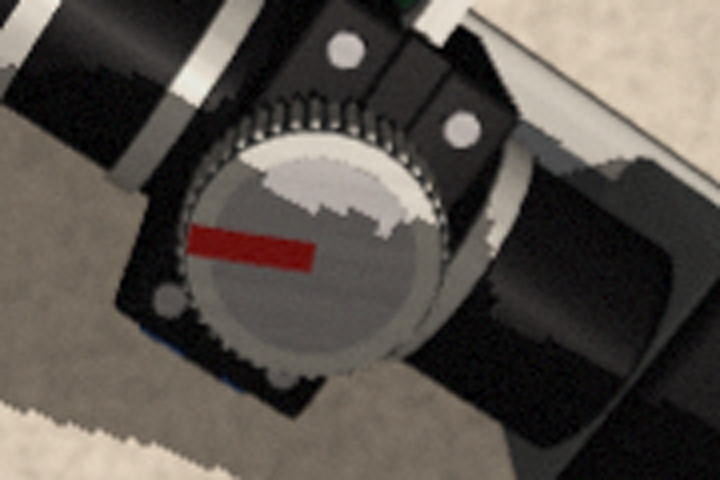

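Run:
```python
from bench import r
from h import *
o=r.get_obs(); T=(o['tcp_pos'],o['orientation'])
f=r.grab_frame('wrist')
c=atz(f,(318.4,233.3),.134,T); m=atz(f,(287.3,229.4),.134,T)
print(c,m,np.linalg.norm(m-c),np.degrees(np.arctan2(*(m-c)[[1,0]])))
for u in (185,443): print(np.linalg.norm(atz(f,(240+u/4-.4,170+254/4-.4),.134,T)-c))
# tip of fingers: near corner at z_tool=.011
for uv in ((242,293),(405,293)):
    p,d=ray(f,uv,([0,0,0],[0,0,0])); k=(.011-p[2])/d[2]; print('tip',p+k*d)
```

```text
[0.5559102  0.01379588 0.134     ] [0.57438281 0.02142596 0.134     ] 0.01998638478712372 22.44299023259547
0.020801607368747692
0.020424202291527086
tip [-0.02867226  0.16370444  0.011     ]
tip [0.03365366 0.16362045 0.011     ]
```

```bash
sed -i 's/^C=.*/C=np.array([.5563,.015])/' h.py
python3 - <<'E'
from bench import r
from h import *
o=r.get_obs()
print(nums(o,[*C,.287],-150))
E
```

```text
(array([-0.001,  0.377, -0.003]), array([ 0.   , -0.001,  0.   ]))
```

Call:
{"method": "step_arm", "body": {"xyz": [[0, 0.08, 0], [0, 0.16, -0.001], [0, 0.24, -0.002], [0, 0.3, -0.003], [-0.001, 0.35, -0.003], [-0.001, 0.377, -0.003], [-0.001, 0.377, -0.003]], "rotation": [[0, 0, 0], [0, 0, 0], [0, 0, 0], [0, 0, 0], [0, 0, 0], [0, 0, 0], [0, 0, 0]]}}

```text
clock: 3.78
tcp_pos: [0.5562, 0.0149, 0.2867]
orientation: [-0.516, 1.928, -1.927]
contact_force: [-0.4, -0.2, 0.7]
grip_width: 0.0595
```

```bash
python3 look.py wrist:w2 side:s2
```

```text
t 3.775 tcp [0.5562 0.0149 0.2867] yaw -150.05 q [-0.05  0.43 -0.12  1.94  0.07  0.78 -2.82] g 0.0595 F [-0.37 -0.22  0.73]
```

View pics/w2.png

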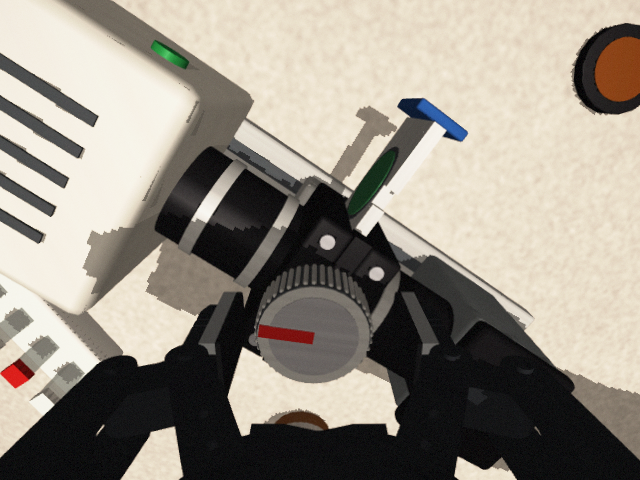

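View pics/s2.png

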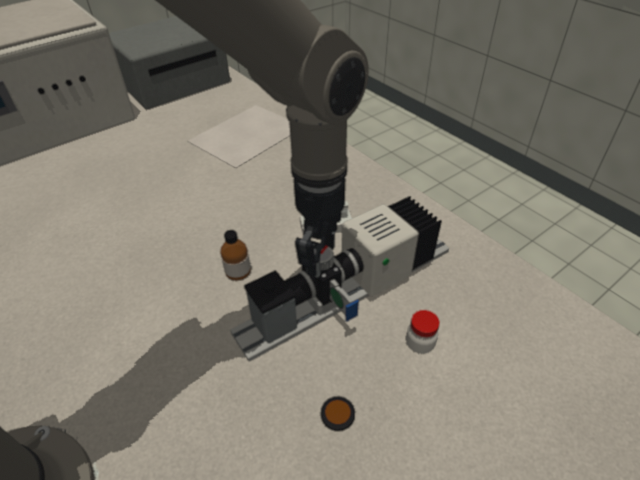

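Call:
{"method": "step_arm", "body": {"xyz": [[-0.014, 0, 0], [-0.027, 0, 0], [-0.027, 0, 0]], "rotation": [[0, 0, 0], [0, 0, 0], [0, 0, 0]]}}

```text
clock: 4.25
tcp_pos: [0.564, 0.0194, 0.2878]
orientation: [-0.514, 1.927, -1.927]
contact_force: [-0.0, 0.2, -0.2]
grip_width: 0.06
```

Call:
{"method": "step_arm", "body": {"xyz": [[-0.004, 0, 0], [-0.004, 0, 0]], "rotation": [[0, 0, 0], [0, 0, 0]]}}

```text
clock: 4.5
tcp_pos: [0.5647, 0.0198, 0.2876]
orientation: [-0.516, 1.927, -1.927]
contact_force: [-0.5, -1.1, 0.5]
grip_width: 0.0596
```

```bash
python3 look.py wrist:w3
```

```text
t 4.5 tcp [0.5647 0.0198 0.2876] yaw -150.03 q [-0.05  0.44 -0.12  1.92  0.07  0.79 -2.83] g 0.0596 F [-0.49 -1.06  0.5 ]
```

View pics/w3.png

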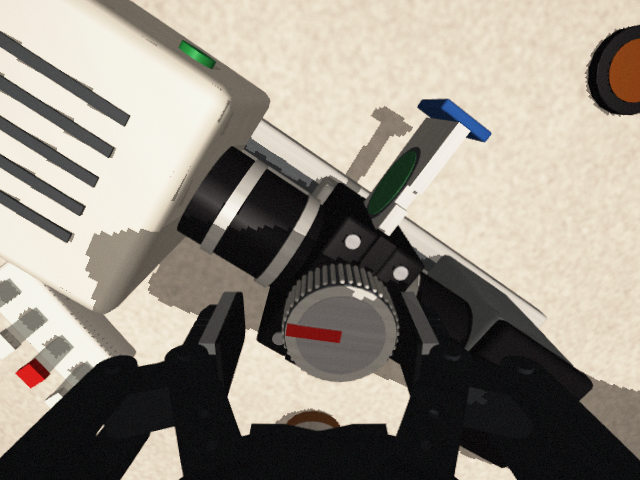

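Call:
{"method": "step_arm", "body": {"xyz": [[-0.004, 0, 0], [-0.004, 0, 0]], "rotation": [[0, 0, 0], [0, 0, 0]]}}

```text
clock: 4.8
tcp_pos: [0.5651, 0.0199, 0.2874]
orientation: [-0.517, 1.928, -1.928]
contact_force: [-4.8, -2.5, 4.0]
grip_width: 0.06
```

Call:
{"method": "step_arm", "body": {"xyz": [[-0.005, 0, 0], [-0.005, 0, 0]], "rotation": [[0, 0, 0], [0, 0, 0]]}}

```text
clock: 5.05
tcp_pos: [0.5656, 0.0201, 0.2873]
orientation: [-0.52, 1.929, -1.93]
contact_force: [-6.4, -2.3, 5.0]
grip_width: 0.0595
```

```bash
cat > rows.py <<'E'
import sys
from bench import r
from h import *
# usage: cx cy rho(mm) z total n extra
cx,cy,rho,z,tot,n=map(float,sys.argv[1:7]); n=int(n)
o=r.get_obs(); y0=yaw(o)
print('t',round(o['clock'],3),'tcp',np.round(o['tcp_pos'],4),'yaw',round(y0,2),'q7',round(o['joints'][6],2),'F',np.round(o['contact_force'],1))
X=[];Q=[]
for i in list(range(1,n+1))+[n]:
    ph=y0+tot*i/n; a=np.radians(ph)
    P=[cx-rho/1e3*np.cos(a),cy-rho/1e3*np.sin(a),z]
    s,q=nums(o,P,ph); X.append([round(float(v),3) for v in s]); Q.append([round(float(v),3) for v in q])
print(X);print(Q)
E
python3 rows.py .5579 .0161 9.5 .2872 60 7
```

```text
t 5.05 tcp [0.5656 0.0201 0.2873] yaw -150.09 q7 -2.83 F [-6.4 -2.3  5. ]
[[-0.002, 0.0, -0.006], [-0.001, 0.0, -0.011], [0.0, 0.0, -0.015], [0.003, 0.0, -0.019], [0.006, 0.0, -0.023], [0.009, 0.0, -0.026], [0.013, 0.0, -0.029], [0.013, 0.0, -0.029]]
[[0.001, -0.095, 0.003], [0.001, -0.19, 0.003], [0.001, -0.286, 0.003], [0.001, -0.381, 0.003], [0.002, -0.476, 0.003], [0.002, -0.571, 0.003], [0.002, -0.667, 0.002], [0.002, -0.667, 0.002]]
```

Call:
{"method": "step_arm", "body": {"xyz": [[-0.002, 0, -0.006], [-0.001, 0, -0.011], [0, 0, -0.015], [0.003, 0, -0.019], [0.006, 0, -0.023], [0.009, 0, -0.026], [0.013, 0, -0.029]], "rotation": [[0.001, -0.095, 0.003], [0.001, -0.19, 0.003], [0.001, -0.286, 0.003], [0.001, -0.381, 0.003], [0.002, -0.476, 0.003], [0.002, -0.571, 0.003], [0.002, -0.667, 0.002]]}}

```text
clock: 5.92
tcp_pos: [0.5582, 0.0251, 0.2874]
orientation: [-1.211, 1.206, -1.208]
contact_force: [-0.2, -2.1, 0.6]
grip_width: 0.0599
```

```bash
python3 look.py wrist:w4;python3 rows.py .5579 .0161 9.5 .2872 60 7
```

```text
t 5.925 tcp [0.5582 0.0251 0.2874] yaw -89.83 q [ 0.13  0.46 -0.36  1.92  0.22  0.8  -1.92] g 0.0599 F [-0.22 -2.05  0.6 ]
t 5.975 tcp [0.5581 0.0251 0.2874] yaw -89.49 q7 -1.92 F [ 0.3 -4.   1.3]
[[-0.001, 0.001, -0.006], [-0.0, 0.001, -0.01], [0.001, 0.001, -0.015], [0.004, 0.001, -0.019], [0.007, 0.001, -0.023], [0.01, 0.001, -0.026], [0.014, 0.001, -0.028], [0.014, 0.001, -0.028]]
[[-0.0, -0.095, 0.001], [-0.0, -0.19, 0.001], [-0.0, -0.286, 0.001], [-0.0, -0.381, 0.001], [-0.0, -0.476, 0.001], [0.0, -0.571, 0.001], [0.0, -0.667, 0.001], [0.0, -0.667, 0.001]]
```

View pics/w4.png

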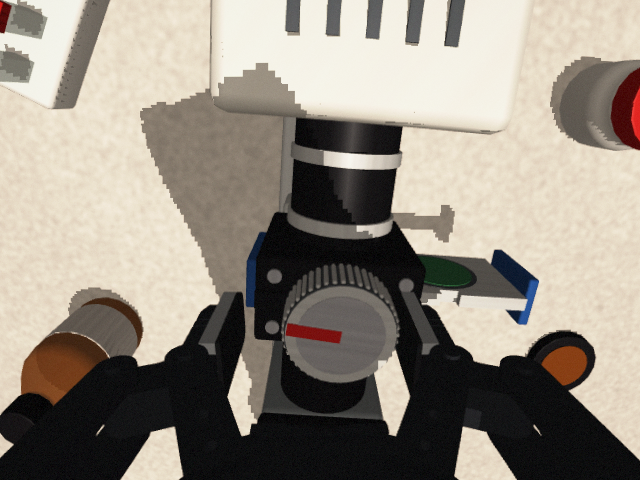

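```bash
python3 rows.py .5581 .0167 9.8 .2872 90 10
```

```text
t 5.975 tcp [0.5581 0.0251 0.2874] yaw -89.49 q7 -1.92 F [ 0.3 -4.   1.3]
[[-0.004, 0.001, -0.005], [-0.003, 0.001, -0.01], [-0.001, 0.001, -0.015], [0.002, 0.001, -0.019], [0.005, 0.001, -0.023], [0.009, 0.001, -0.027], [0.013, 0.001, -0.029], [0.018, 0.001, -0.031], [0.023, 0.001, -0.033], [0.028, 0.001, -0.033], [0.028, 0.001, -0.033]]
[[-0.0, -0.1, 0.001], [-0.0, -0.2, 0.001], [-0.0, -0.3, 0.001], [-0.0, -0.4, 0.001], [-0.0, -0.5, 0.001], [0.0, -0.6, 0.001], [0.0, -0.7, 0.001], [0.0, -0.8, 0.001], [0.0, -0.9, 0.001], [0.0, -1.0, 0.001], [0.0, -1.0, 0.001]]
```

Call:
{"method": "step_arm", "body": {"xyz": [[-0.004, 0.001, -0.005], [-0.003, 0.001, -0.01], [-0.001, 0.001, -0.015], [0.002, 0.001, -0.019], [0.005, 0.001, -0.023], [0.009, 0.001, -0.027], [0.013, 0.001, -0.029], [0.018, 0.001, -0.031], [0.023, 0.001, -0.033], [0.028, 0.001, -0.033]], "rotation": [[0, -0.1, 0.001], [0, -0.2, 0.001], [0, -0.3, 0.001], [0, -0.4, 0.001], [0, -0.5, 0.001], [0, -0.6, 0.001], [0, -0.7, 0.001], [0, -0.8, 0.001], [0, -0.9, 0.001], [0, -1.0, 0.001]]}}

```text
clock: 7.22
tcp_pos: [0.549, 0.0166, 0.2874]
orientation: [-1.57, -0.01, 0.007]
contact_force: [0.7, -1.3, -0.3]
grip_width: 0.0598
```

```bash
python3 look.py wrist:w5;python3 rows.py .5581 .0167 9.8 .2872 90 10
```

```text
t 7.225 tcp [0.549  0.0166 0.2874] yaw 0.63 q [ 0.43  0.52 -0.73  1.92  0.45  0.86 -0.53] g 0.0598 F [ 0.7  -1.31 -0.25]
t 7.275 tcp [0.549  0.0164 0.2873] yaw 0.96 q7 -0.52 F [ 1.4 -0.2  0.5]
[[-0.002, 0.0, -0.005], [-0.001, 0.0, -0.01], [0.001, 0.0, -0.014], [0.004, 0.0, -0.019], [0.007, 0.0, -0.023], [0.011, 0.0, -0.026], [0.015, 0.0, -0.029], [0.02, 0.0, -0.031], [0.025, 0.0, -0.032], [0.03, 0.0, -0.032], [0.03, 0.0, -0.032]]
[[-0.001, -0.1, 0.001], [-0.0, -0.2, 0.001], [-0.0, -0.3, 0.001], [-0.0, -0.4, 0.001], [-0.0, -0.5, 0.001], [-0.0, -0.6, 0.001], [-0.0, -0.7, 0.001], [0.0, -0.8, 0.001], [0.0, -0.9, 0.001], [0.0, -1.0, 0.001], [0.0, -1.0, 0.001]]
```

View pics/w5.png

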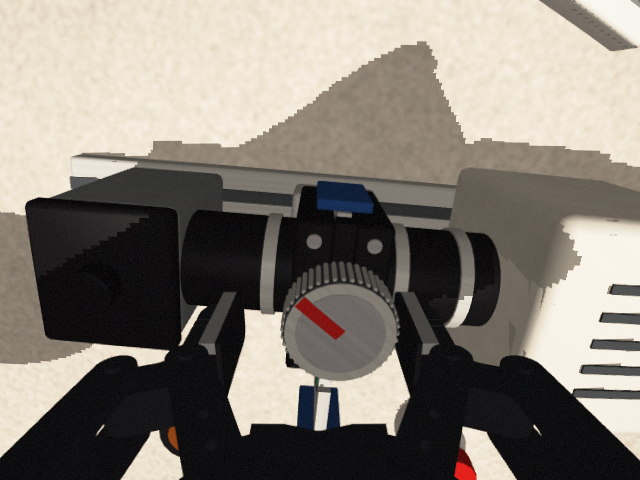

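```bash
python3 rows.py .5573 .0165 10.5 .2872 60 7
```

```text
t 7.275 tcp [0.549  0.0164 0.2873] yaw 0.96 q7 -0.52 F [ 1.4 -0.2  0.5]
[[-0.007, 0.0, -0.005], [-0.006, 0.0, -0.01], [-0.004, 0.0, -0.015], [-0.001, 0.0, -0.02], [0.002, 0.0, -0.024], [0.006, 0.0, -0.027], [0.01, 0.0, -0.03], [0.01, 0.0, -0.03]]
[[-0.001, -0.095, 0.001], [-0.0, -0.19, 0.001], [-0.0, -0.286, 0.001], [-0.0, -0.381, 0.001], [-0.0, -0.476, 0.001], [-0.0, -0.571, 0.001], [-0.0, -0.667, 0.001], [-0.0, -0.667, 0.001]]
```

Call:
{"method": "step_arm", "body": {"xyz": [[-0.007, 0, 0], [-0.007, 0, -0.005], [-0.006, 0, -0.01], [-0.004, 0, -0.015], [-0.001, 0, -0.02], [0.002, 0, -0.024], [0.006, 0, -0.027], [0.01, 0, -0.03]], "rotation": [[0, 0, 0], [0, -0.095, 0.001], [0, -0.19, 0.001], [0, -0.286, 0.001], [0, -0.381, 0.001], [0, -0.476, 0.001], [0, -0.571, 0.001], [0, -0.667, 0.001]]}}

```text
clock: 8.28
tcp_pos: [0.553, 0.009, 0.2879]
orientation: [-1.405, -0.834, 0.826]
contact_force: [3.7, 4.3, -1.3]
grip_width: 0.06
```

```bash
python3 look.py wrist:w6
```

```text
t 8.275 tcp [0.553  0.009  0.2879] yaw 61.1 q [ 0.6   0.62 -0.97  1.91  0.62  0.95  0.4 ] g 0.06 F [ 3.65  4.28 -1.27]
```

View pics/w6.png

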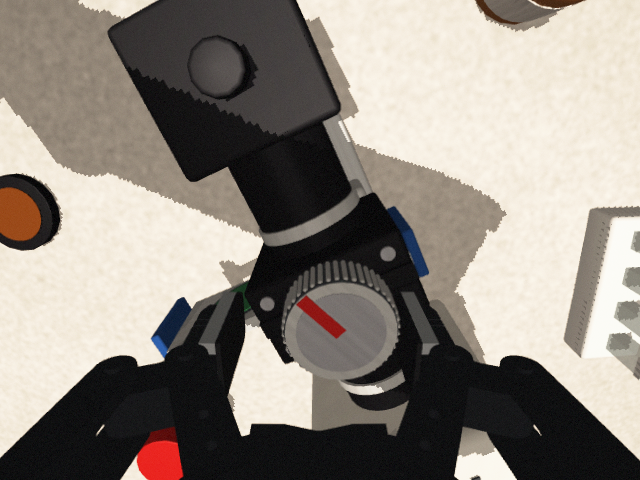

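```bash
python3 rows.py .5573 .0167 10.5 .2875 36 4
```

```text
t 8.325 tcp [0.5532 0.0089 0.2878] yaw 61.45 q7 0.41 F [ 2.3  4.2 -0.4]
[[-0.005, 0.001, -0.005], [-0.004, 0.001, -0.01], [-0.002, 0.001, -0.016], [0.001, 0.001, -0.02], [0.001, 0.001, -0.02]]
[[0.001, -0.1, 0.003], [0.001, -0.2, 0.003], [0.001, -0.3, 0.003], [0.002, -0.4, 0.003], [0.002, -0.4, 0.003]]
```

Call:
{"method": "step_arm", "body": {"xyz": [[-0.005, 0.001, -0.005], [-0.004, 0.001, -0.01], [-0.002, 0.001, -0.016], [0.001, 0.001, -0.02], [0.001, 0.001, -0.02], [0.029, 0.001, 0], [0.029, 0.001, 0]], "rotation": [[0, -0.1, 0], [0, -0.2, 0], [0, -0.3, 0], [0, -0.4, 0], [0, -0.4, 0], [0, -0.4, 0], [0, -0.4, 0]]}}

```text
clock: 9.2
tcp_pos: [0.5569, 0.0173, 0.2874]
orientation: [-1.146, -1.307, 1.3]
contact_force: [0.0, 0.5, 0.3]
grip_width: 0.0599
```

```bash
python3 look.py wrist:w7; python3 rows.py .5573 .0167 0 .2872 -89 9
```

```text
t 9.2 tcp [0.5569 0.0173 0.2874] yaw 97.39 q [ 0.66  0.69 -1.1   1.89  0.73  1.02  0.94] g 0.0599 F [0.01 0.5  0.27]
t 9.25 tcp [0.557  0.0168 0.2874] yaw 97.39 q7 0.94 F [-0.  -0.2 -0.3]
[[-0.0, 0.001, -0.001], [-0.0, 0.001, -0.001], [-0.0, 0.001, -0.001], [-0.0, 0.001, -0.001], [-0.0, 0.001, -0.001], [-0.0, 0.001, -0.001], [-0.0, 0.001, -0.001], [-0.0, 0.001, -0.001], [-0.0, 0.001, -0.001], [-0.0, 0.001, -0.001]]
[[0.002, 0.11, 0.002], [0.002, 0.22, 0.002], [0.002, 0.33, 0.002], [0.001, 0.44, 0.002], [0.001, 0.549, 0.002], [0.001, 0.659, 0.002], [0.001, 0.769, 0.002], [0.001, 0.879, 0.003], [0.0, 0.989, 0.003], [0.0, 0.989, 0.003]]
```

View pics/w7.png

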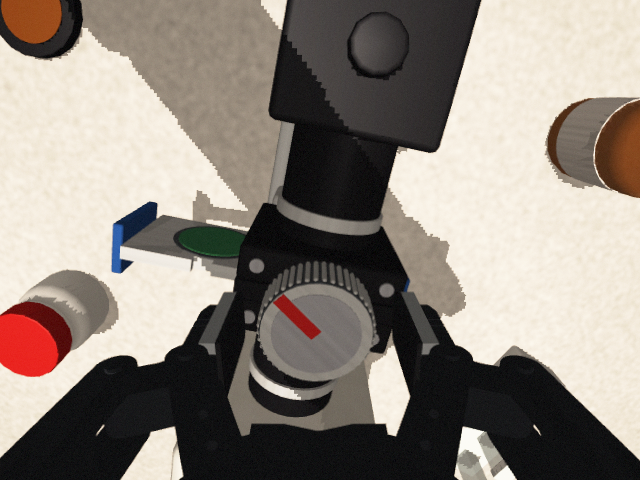

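Call:
{"method": "step_arm", "body": {"xyz": [[0, 0, -0.001], [0, 0, -0.001], [0, 0, -0.001], [0, 0, -0.001], [0, 0, -0.001], [0, 0, -0.001], [0, 0, -0.001], [0, 0, -0.001], [0, 0, -0.001]], "rotation": [[0, 0.11, 0], [0, 0.22, 0], [0, 0.33, 0], [0, 0.44, 0], [0, 0.55, 0], [0, 0.66, 0], [0, 0.77, 0], [0, 0.88, 0], [0, 0.99, 0]]}}

```text
clock: 10.38
tcp_pos: [0.5572, 0.0163, 0.2873]
orientation: [-1.567, -0.11, 0.106]
contact_force: [-0.0, -0.6, -0.1]
grip_width: 0.0594
```

```bash
python3 look.py; python3 rows.py .5573 .0167 0 .2875 -89 1
```

```text
t 10.375 tcp [0.5572 0.0163 0.2873] yaw 7.85 q [ 0.44  0.54 -0.75  1.9   0.47  0.88 -0.41] g 0.0594 F [-0.04 -0.64 -0.08]
t 10.375 tcp [0.5572 0.0163 0.2873] yaw 7.85 q7 -0.41 F [-0.  -0.6 -0.1]
[[0.0, -0.001, 0.001], [0.0, -0.001, 0.001]]
[[-0.002, 0.989, 0.001], [-0.002, 0.989, 0.001]]
```

Call:
{"method": "step_arm", "body": {"xyz": [[0, 0, 0.001], [0, 0, 0.001], [0, 0, 0.001], [0, 0, 0.001], [0, 0, 0.001], [0, 0, 0.001], [0, 0, 0.001], [0, 0, 0.001], [0, 0, 0.001]], "rotation": [[0, 0.11, 0], [0, 0.22, 0], [0, 0.33, 0], [0, 0.44, 0], [0, 0.55, 0], [0, 0.66, 0], [0, 0.77, 0], [0, 0.88, 0], [0, 0.99, 0]]}}

```text
clock: 11.5
tcp_pos: [0.557, 0.0162, 0.2874]
orientation: [-1.272, 1.1, -1.102]
contact_force: [-0.2, 0.5, 0.5]
grip_width: 0.0596
```

```bash
python3 look.py; python3 rows.py .5573 .0167 0 .2875 -68 1
```

```text
t 11.5 tcp [0.557  0.0162 0.2874] yaw -81.67 q [ 0.17  0.46 -0.39  1.92  0.24  0.8  -1.78] g 0.0596 F [-0.18  0.47  0.46]
t 11.5 tcp [0.557  0.0162 0.2874] yaw -81.67 q7 -1.78 F [-0.2  0.5  0.5]
[[-0.002, -0.0, 0.001], [-0.002, -0.0, 0.001]]
[[-0.001, 0.756, -0.001], [-0.001, 0.756, -0.001]]
```

Call:
{"method": "step_arm", "body": {"xyz": [[-0.002, 0, 0.001], [-0.002, 0, 0.001], [-0.002, 0, 0.001], [-0.002, 0, 0.001], [-0.002, 0, 0.001], [-0.002, 0, 0.001], [-0.002, 0, 0.001], [-0.011, 0, 0.023], [-0.015, 0, 0.033]], "rotation": [[0, 0.11, 0], [0, 0.22, 0], [0, 0.33, 0], [0, 0.44, 0], [0, 0.55, 0], [0, 0.66, 0], [0, 0.755, 0], [0, 0.755, 0], [0, 0.755, 0]]}}

```text
clock: 12.62
tcp_pos: [0.565, 0.0211, 0.287]
orientation: [-0.528, 1.922, -1.923]
contact_force: [-10.7, -6.0, 9.7]
grip_width: 0.0595
```

```bash
python3 look.py wrist:w8; python3 rows.py .5573 .0167 10.5 .2875 90 10
```

```text
t 12.625 tcp [0.565  0.0211 0.287 ] yaw -149.5 q [-0.06  0.44 -0.12  1.92  0.07  0.79 -2.82] g 0.0595 F [-10.71  -6.02   9.69]
t 12.675 tcp [0.565 0.021 0.287] yaw -149.52 q7 -2.82 F [-6.1 -3.4  4.9]
[[-0.005, -0.002, -0.006], [-0.004, -0.002, -0.012], [-0.002, -0.002, -0.017], [0.001, -0.002, -0.021], [0.005, -0.002, -0.026], [0.009, -0.002, -0.029], [0.013, -0.002, -0.032], [0.019, -0.002, -0.034], [0.024, -0.002, -0.035], [0.029, -0.002, -0.036], [0.029, -0.002, -0.036]]
[[0.001, -0.1, 0.002], [0.001, -0.2, 0.002], [0.001, -0.3, 0.002], [0.001, -0.4, 0.002], [0.001, -0.5, 0.002], [0.002, -0.6, 0.002], [0.002, -0.7, 0.002], [0.002, -0.8, 0.002], [0.002, -0.9, 0.002], [0.002, -1.0, 0.002], [0.002, -1.0, 0.002]]
```

View pics/w8.png

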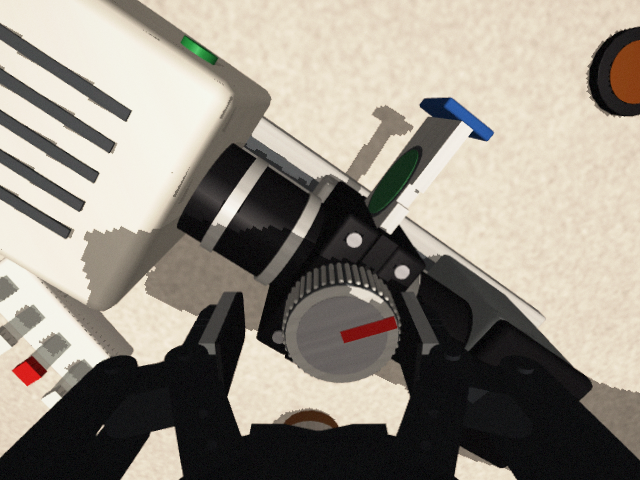

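Call:
{"method": "step_arm", "body": {"xyz": [[-0.005, -0.001, -0.006], [-0.004, -0.001, -0.012], [-0.002, -0.001, -0.017], [0.001, -0.001, -0.021], [0.005, -0.001, -0.026], [0.009, -0.001, -0.029], [0.013, -0.001, -0.032], [0.019, -0.001, -0.034], [0.024, -0.001, -0.035], [0.029, -0.001, -0.036]], "rotation": [[0.001, -0.1, 0.002], [0.001, -0.2, 0.002], [0.001, -0.3, 0.002], [0.001, -0.4, 0.002], [0.001, -0.5, 0.002], [0.002, -0.6, 0.002], [0.002, -0.7, 0.002], [0.002, -0.8, 0.002], [0.002, -0.9, 0.002], [0.002, -1.0, 0.002]]}}

```text
clock: 13.92
tcp_pos: [0.5528, 0.0241, 0.2876]
orientation: [-1.418, 0.803, -0.806]
contact_force: [1.7, -4.6, 1.1]
grip_width: 0.0597
```

```bash
python3 look.py; python3 rows.py .5573 .0167 10.5 .2877 90 10
```

```text
t 13.925 tcp [0.5528 0.0241 0.2876] yaw -59.18 q [ 0.23  0.47 -0.49  1.93  0.3   0.82 -1.45] g 0.0597 F [ 1.75 -4.55  1.13]
t 13.925 tcp [0.5528 0.0241 0.2876] yaw -59.18 q7 -1.45 F [ 1.7 -4.6  1.1]
[[-0.006, -0.0, -0.005], [-0.005, -0.0, -0.01], [-0.002, -0.0, -0.016], [0.0, -0.0, -0.02], [0.004, -0.0, -0.024], [0.008, -0.0, -0.028], [0.013, -0.0, -0.031], [0.018, -0.0, -0.033], [0.023, -0.0, -0.034], [0.029, -0.0, -0.035], [0.029, -0.0, -0.035]]
[[0.0, -0.1, 0.001], [0.0, -0.2, 0.001], [0.0, -0.3, 0.001], [0.0, -0.4, 0.001], [0.0, -0.5, 0.001], [0.001, -0.6, 0.001], [0.001, -0.7, 0.001], [0.001, -0.8, 0.001], [0.001, -0.9, 0.001], [0.001, -1.0, 0.001], [0.001, -1.0, 0.001]]
```

Call:
{"method": "step_arm", "body": {"xyz": [[-0.006, 0, -0.005], [-0.005, 0, -0.01], [-0.002, 0, -0.016], [0, 0, -0.02], [0.004, 0, -0.024], [0.008, 0, -0.028], [0.013, 0, -0.031], [0.018, 0, -0.033], [0.023, 0, -0.034], [0.029, 0, -0.035]], "rotation": [[0, -0.1, 0.001], [0, -0.2, 0.001], [0, -0.3, 0.001], [0, -0.4, 0.001], [0, -0.5, 0.001], [0, -0.6, 0.001], [0, -0.7, 0.001], [0, -0.8, 0.001], [0, -0.9, 0.001], [0, -1.0, 0.001]]}}

```text
clock: 15.18
tcp_pos: [0.55, 0.0114, 0.2883]
orientation: [-1.529, -0.431, 0.423]
contact_force: [5.6, 2.1, -3.6]
grip_width: 0.0599
```

```bash
python3 look.py wrist:w9; python3 rows.py .5573 .0167 10.5 .2880 70 7
```

```text
t 15.175 tcp [0.55   0.0114 0.2883] yaw 31.23 q [ 0.52  0.56 -0.85  1.92  0.53  0.9  -0.05] g 0.0599 F [ 5.6   2.06 -3.65]
t 15.225 tcp [0.5501 0.0113 0.2882] yaw 31.59 q7 -0.05 F [ 5.3  3.5 -3.1]
[[-0.005, 0.001, -0.003], [-0.003, 0.001, -0.009], [-0.001, 0.001, -0.015], [0.003, 0.001, -0.02], [0.007, 0.001, -0.024], [0.012, 0.001, -0.027], [0.018, 0.001, -0.03], [0.018, 0.001, -0.03]]
[[0.001, -0.111, 0.003], [0.001, -0.222, 0.003], [0.001, -0.333, 0.003], [0.002, -0.444, 0.003], [0.002, -0.556, 0.002], [0.002, -0.667, 0.002], [0.002, -0.778, 0.002], [0.002, -0.778, 0.002]]
```

View pics/w9.png

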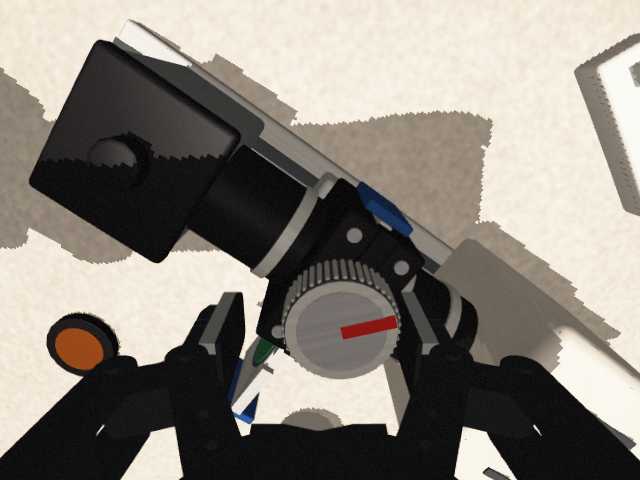

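Call:
{"method": "step_arm", "body": {"xyz": [[-0.005, 0.001, -0.003], [-0.003, 0.001, -0.009], [-0.001, 0.001, -0.015], [0.003, 0.001, -0.02], [0.007, 0.001, -0.024], [0.012, 0.001, -0.027], [0.018, 0.001, -0.03], [0.018, 0.001, -0.03], [0.03, 0.001, 0.003], [0.03, 0.001, 0.003]], "rotation": [[0, -0.11, 0.002], [0, -0.22, 0.002], [0, -0.33, 0.002], [0, -0.44, 0.002], [0, -0.55, 0.002], [0, -0.66, 0.002], [0, -0.77, 0.002], [0, -0.77, 0], [0, -0.77, 0], [0, -0.77, 0]]}}

```text
clock: 16.48
tcp_pos: [0.5573, 0.0174, 0.2881]
orientation: [-1.115, -1.354, 1.346]
contact_force: [0.9, -0.0, -0.1]
grip_width: 0.0594
```

```bash
python3 look.py; python3 rows.py .5573 .0167 0 .2885 -89 1
```

```text
t 16.475 tcp [0.5573 0.0174 0.2881] yaw 101.01 q [ 0.67  0.7  -1.11  1.89  0.74  1.03  1.  ] g 0.0594 F [ 0.94 -0.02 -0.14]
t 16.475 tcp [0.5573 0.0174 0.2881] yaw 101.01 q7 1.0 F [ 0.9 -0.  -0.1]
[[-0.002, -0.001, 0.0], [-0.002, -0.001, 0.0]]
[[0.002, 0.989, 0.003], [0.002, 0.989, 0.003]]
```

Call:
{"method": "step_arm", "body": {"xyz": [[-0.002, -0.001, 0], [-0.002, -0.001, 0], [-0.002, -0.001, 0], [-0.002, -0.001, 0], [-0.002, -0.001, 0], [-0.002, -0.001, 0], [-0.002, -0.001, 0], [-0.002, -0.001, 0], [-0.002, -0.001, 0]], "rotation": [[0, 0.11, 0], [0, 0.22, 0], [0, 0.33, 0], [0, 0.44, 0], [0, 0.55, 0], [0, 0.66, 0], [0, 0.77, 0], [0, 0.88, 0], [0, 0.99, 0.002]]}}

```text
clock: 17.6
tcp_pos: [0.5575, 0.0165, 0.2886]
orientation: [-1.567, -0.162, 0.156]
contact_force: [-1.3, -0.0, 0.4]
grip_width: 0.0601
```

Call:
{"method": "step_arm", "body": {"xyz": [[0, -0.001, 0.001], [0, -0.001, 0.001], [0, -0.001, 0.001], [0, -0.001, 0.001], [0, -0.001, 0.001], [0, -0.001, 0.001], [0, -0.001, 0.001], [0, -0.001, 0.001], [0, -0.001, 0.001]], "rotation": [[0, 0.11, 0], [0, 0.22, 0], [0, 0.33, 0], [0, 0.44, 0], [0, 0.55, 0], [0, 0.66, 0], [0, 0.77, 0], [0, 0.88, 0], [0, 0.99, 0]]}}

```text
clock: 18.73
tcp_pos: [0.5575, 0.0165, 0.289]
orientation: [-1.302, 1.047, -1.055]
contact_force: [0.5, 0.1, -0.5]
grip_width: 0.0599
```

```bash
python3 look.py; python3 rows.py .5573 .0167 0 .289 -72 1
```

```text
t 18.725 tcp [0.5575 0.0165 0.289 ] yaw -77.8 q [ 0.18  0.46 -0.41  1.92  0.25  0.81 -1.72] g 0.0599 F [ 0.53  0.1  -0.52]
t 18.725 tcp [0.5575 0.0165 0.289 ] yaw -77.8 q7 -1.72 F [ 0.5  0.1 -0.5]
[[-0.001, 0.0, -0.0], [-0.001, 0.0, -0.0]]
[[-0.003, 0.8, 0.0], [-0.003, 0.8, 0.0]]
```

Call:
{"method": "step_arm", "body": {"xyz": [[-0.001, 0, 0], [-0.001, 0, 0], [-0.001, 0, 0], [-0.001, 0, 0], [-0.001, 0, 0], [-0.001, 0, 0], [-0.001, 0, 0], [-0.008, 0, 0.022], [-0.011, 0, 0.032]], "rotation": [[0, 0.11, 0], [0, 0.22, 0], [0, 0.33, 0], [0, 0.44, 0], [0, 0.55, 0], [0, 0.66, 0], [0, 0.77, 0], [0, 0.8, 0], [0, 0.8, 0]]}}

```text
clock: 19.85
tcp_pos: [0.565, 0.0209, 0.2887]
orientation: [-0.522, 1.921, -1.929]
contact_force: [-10.0, -3.4, 7.5]
grip_width: 0.0601
```

```bash
python3 look.py wrist:w10; python3 rows.py .5573 .0167 10.5 .289 90 10
```

```text
t 19.85 tcp [0.565  0.0209 0.2887] yaw -149.76 q [-0.06  0.44 -0.11  1.92  0.07  0.79 -2.83] g 0.0601 F [-9.98 -3.37  7.52]
t 19.9 tcp [0.5649 0.0209 0.2887] yaw -149.74 q7 -2.83 F [-5.8 -2.6  3.8]
[[-0.006, -0.001, -0.006], [-0.004, -0.001, -0.012], [-0.002, -0.001, -0.017], [0.001, -0.001, -0.021], [0.004, -0.001, -0.026], [0.008, -0.001, -0.029], [0.013, -0.001, -0.032], [0.018, -0.001, -0.034], [0.024, -0.001, -0.035], [0.029, -0.001, -0.036], [0.029, -0.001, -0.036]]
[[-0.002, -0.1, 0.002], [-0.002, -0.2, 0.003], [-0.002, -0.3, 0.003], [-0.001, -0.4, 0.003], [-0.001, -0.5, 0.003], [-0.001, -0.6, 0.003], [-0.001, -0.7, 0.003], [-0.0, -0.8, 0.003], [-0.0, -0.9, 0.003], [0.0, -1.0, 0.004], [0.0, -1.0, 0.004]]
```

View pics/w10.png

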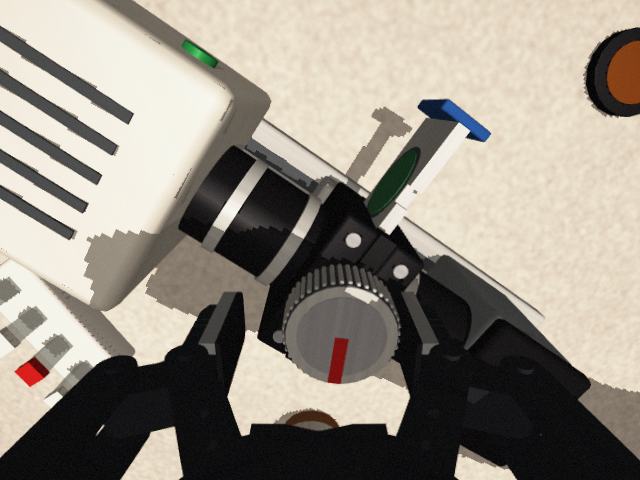

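Call:
{"method": "step_arm", "body": {"xyz": [[-0.006, -0.001, -0.006], [-0.004, -0.001, -0.012], [-0.002, -0.001, -0.017], [0.001, -0.001, -0.021], [0.004, -0.001, -0.026], [0.008, -0.001, -0.029], [0.013, -0.001, -0.032], [0.018, -0.001, -0.034], [0.024, -0.001, -0.035], [0.029, -0.001, -0.036]], "rotation": [[0, -0.1, 0.002], [0, -0.2, 0.003], [0, -0.3, 0.003], [0, -0.4, 0.003], [0, -0.5, 0.003], [0, -0.6, 0.003], [0, -0.7, 0.003], [0, -0.8, 0.003], [0, -0.9, 0.003], [0, -1.0, 0.003]]}}

```text
clock: 21.15
tcp_pos: [0.5524, 0.024, 0.2893]
orientation: [-1.418, 0.807, -0.81]
contact_force: [2.2, -4.9, 0.3]
grip_width: 0.0597
```

```bash
python3 look.py; python3 rows.py .5573 .0167 10.5 .289 90 10
```

```text
t 21.15 tcp [0.5524 0.024  0.2893] yaw -59.45 q [ 0.23  0.46 -0.48  1.93  0.29  0.82 -1.45] g 0.0597 F [ 2.25 -4.89  0.34]
t 21.15 tcp [0.5524 0.024  0.2893] yaw -59.45 q7 -1.45 F [ 2.2 -4.9  0.3]
[[-0.005, 0.001, -0.004], [-0.004, 0.001, -0.009], [-0.002, 0.001, -0.014], [0.001, 0.001, -0.019], [0.005, 0.001, -0.023], [0.009, 0.001, -0.027], [0.013, 0.001, -0.03], [0.018, 0.001, -0.032], [0.024, 0.001, -0.033], [0.029, 0.001, -0.033], [0.029, 0.001, -0.033]]
[[0.001, -0.1, 0.002], [0.001, -0.2, 0.002], [0.001, -0.3, 0.002], [0.001, -0.4, 0.002], [0.001, -0.5, 0.002], [0.001, -0.6, 0.002], [0.002, -0.7, 0.001], [0.002, -0.8, 0.001], [0.002, -0.9, 0.001], [0.002, -1.0, 0.001], [0.002, -1.0, 0.001]]
```

Call:
{"method": "step_arm", "body": {"xyz": [[-0.005, 0, -0.004], [-0.004, 0, -0.009], [-0.002, 0, -0.014], [0.001, 0, -0.019], [0.005, 0, -0.023], [0.009, 0, -0.027], [0.013, 0, -0.03], [0.018, 0, -0.032], [0.024, 0, -0.033], [0.029, 0, -0.033]], "rotation": [[0, -0.1, 0.002], [0, -0.2, 0.002], [0, -0.3, 0.002], [0, -0.4, 0.002], [0, -0.5, 0.002], [0, -0.6, 0.002], [0, -0.7, 0.001], [0, -0.8, 0.001], [0, -0.9, 0.001], [0, -1.0, 0.001]]}}

```text
clock: 22.4
tcp_pos: [0.55, 0.0115, 0.2901]
orientation: [-1.531, -0.426, 0.419]
contact_force: [6.6, 2.8, -4.1]
grip_width: 0.0597
```

```bash
python3 look.py wrist:w11; python3 rows.py .5573 .0167 10.5 .2894 80 8
```

```text
t 22.4 tcp [0.55   0.0115 0.2901] yaw 30.91 q [ 0.52  0.56 -0.85  1.92  0.53  0.9  -0.06] g 0.0597 F [ 6.63  2.85 -4.06]
t 22.45 tcp [0.5501 0.0115 0.29  ] yaw 31.28 q7 -0.05 F [ 5.8  3.6 -3.3]
[[-0.005, 0.002, -0.004], [-0.003, 0.002, -0.01], [-0.001, 0.002, -0.015], [0.003, 0.002, -0.02], [0.007, 0.002, -0.024], [0.012, 0.002, -0.028], [0.017, 0.002, -0.03], [0.023, 0.002, -0.032], [0.023, 0.002, -0.032]]
[[0.002, -0.111, 0.002], [0.002, -0.222, 0.002], [0.002, -0.333, 0.002], [0.003, -0.444, 0.002], [0.003, -0.556, 0.001], [0.003, -0.667, 0.001], [0.003, -0.778, 0.001], [0.003, -0.889, 0.001], [0.003, -0.889, 0.001]]
```

View pics/w11.png

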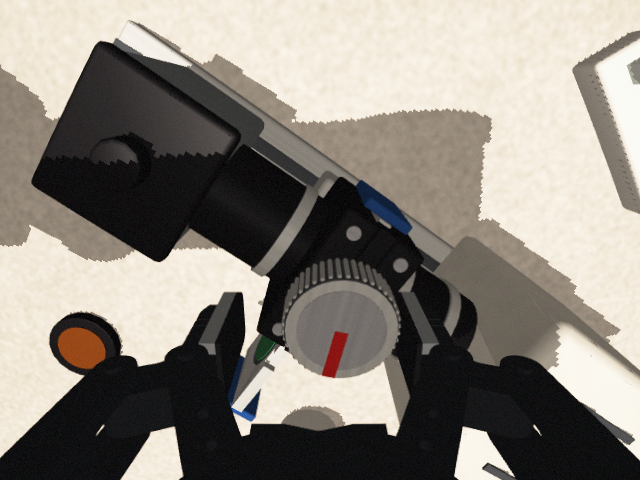

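Call:
{"method": "step_arm", "body": {"xyz": [[-0.005, 0.001, -0.004], [-0.003, 0.001, -0.01], [-0.001, 0.001, -0.015], [0.003, 0.001, -0.02], [0.007, 0.001, -0.024], [0.012, 0.001, -0.028], [0.017, 0.001, -0.03], [0.023, 0.001, -0.032], [0.027, 0.001, -0.033], [0.03, 0.001, 0.002], [0.03, 0.001, 0.002]], "rotation": [[0, -0.11, 0.002], [0, -0.22, 0.002], [0, -0.33, 0.002], [0, -0.44, 0.002], [0, -0.55, 0.001], [0, -0.66, 0.001], [0, -0.77, 0.001], [0, -0.88, 0.001], [0, -0.95, 0.001], [0, -0.95, 0], [0, -0.95, 0]]}}

```text
clock: 23.82
tcp_pos: [0.5572, 0.017, 0.2897]
orientation: [-0.955, -1.547, 1.545]
contact_force: [-0.3, 0.5, -0.4]
grip_width: 0.0597
```

```bash
python3 look.py wrist:w12
python3 - <<'E'
from bench import r
from h import *
o=r.get_obs()
print(nums(o,[.5573,.0167,.36],90), 'fwd plate',nums(o,[.5573,.0167,.40],85))
E
```

```text
t 23.825 tcp [0.5572 0.017  0.2897] yaw 116.79 q [ 0.69  0.73 -1.16  1.89  0.78  1.06  1.24] g 0.0597 F [-0.34  0.47 -0.37]
(array([-0.   , -0.234, -0.001]), array([ 0.003,  0.297, -0.002])) fwd plate (array([-0.001, -0.368, -0.001]), array([ 0.003,  0.353, -0.002]))
```

View pics/w12.png

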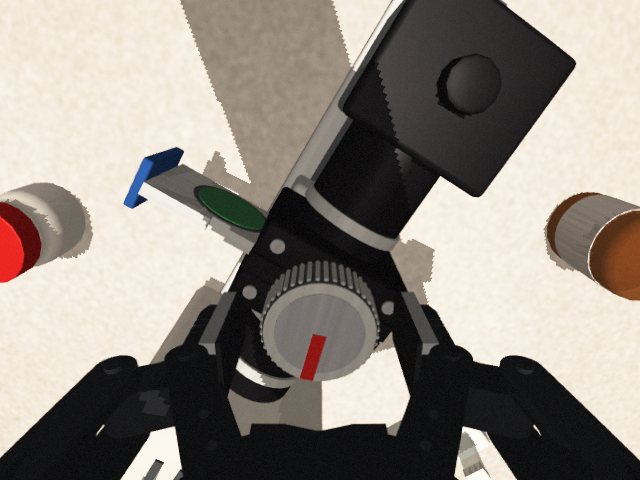

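Call:
{"method": "step_arm", "body": {"xyz": [[0, -0.06, 0], [0, -0.13, 0], [0, -0.2, 0], [0, -0.24, 0], [0, -0.24, 0], [0, -0.24, 0], [0, -0.24, 0], [0, -0.24, 0], [0, -0.24, 0], [0, -0.24, 0]], "rotation": [[0, 0, 0], [0, 0.11, 0], [0, 0.22, 0], [0, 0.33, 0], [0, 0.44, 0], [0, 0.55, 0], [0, 0.66, 0], [0, 0.77, 0], [0, 0.88, 0], [0, 0.99, 0]], "grip": 1, "force": 20}}

```text
clock: 25.12
tcp_pos: [0.5572, 0.0165, 0.3632]
orientation: [-1.542, -0.378, 0.369]
contact_force: [0.2, 0.7, 0.3]
grip_width: 0.0
```

```bash
python3 look.py wrist:w13
python3 - <<'E'
from bench import r
from h import *
o=r.get_obs()
print(nums(o,[.5478,-.1019,.36],-4.6))
E
```

```text
t 25.125 tcp [0.5572 0.0165 0.3632] yaw 27.3 q [ 0.55  0.47 -0.9   1.84  0.43  1.03 -0.04] g 0.0 F [0.17 0.72 0.29]
(array([-0.207,  0.012, -0.338]), array([0.002, 0.35 , 0.004]))
```

View pics/w13.png

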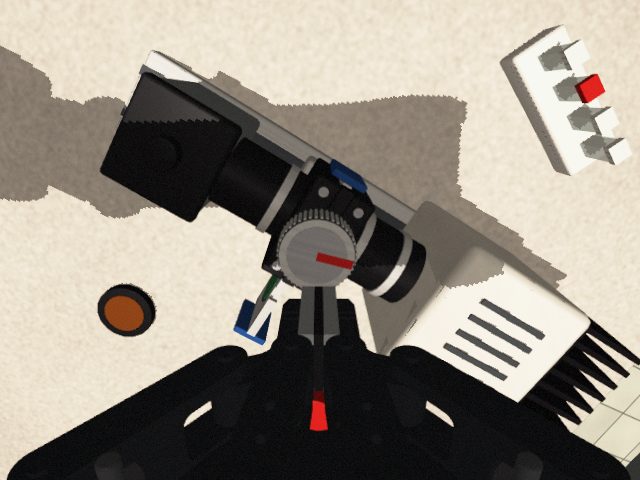

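Call:
{"method": "step_arm", "body": {"xyz": [[-0.052, 0, -0.085], [-0.104, 0.006, -0.17], [-0.156, 0.012, -0.255], [-0.207, 0.012, -0.338], [-0.207, 0.012, -0.338]], "rotation": [[0, 0.09, 0], [0, 0.18, 0], [0, 0.27, 0], [0, 0.35, 0], [0, 0.35, 0]]}}

```text
clock: 25.8
tcp_pos: [0.5477, -0.1045, 0.3607]
orientation: [-1.573, 0.059, -0.07]
contact_force: [-0.8, 0.4, -0.1]
grip_width: 0.0006
```

```bash
python3 look.py wrist:w14
python3 - <<'E'
from bench import r
from h import *
o=r.get_obs()
print(nums(o,[.5478,-.1019,.255],-4.6))
E
```

```text
t 25.8 tcp [ 0.5477 -0.1045  0.3607] yaw -4.71 q [ 0.67  0.43 -0.75  1.85  0.35  0.99 -0.32] g 0.0006 F [-0.78  0.38 -0.08]
(array([-0.003,  0.352,  0.003]), array([0.001, 0.001, 0.005]))
```

View pics/w14.png

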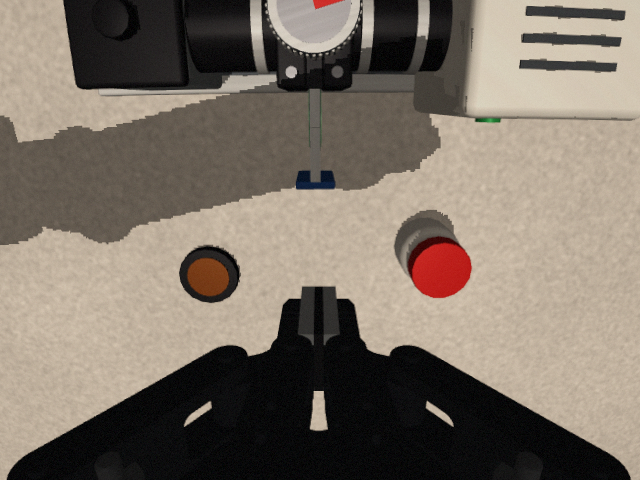

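Run:
```python
from bench import r
from h import *
o=r.get_obs(); T=(o['tcp_pos'],o['orientation'])
f=r.grab_frame('wrist')
M=R.from_rotvec(o['orientation']).as_matrix()
for uv in((316,171),(316,183),(297,177),(335,177)):
    p=atz(f,uv,.098,T); print(p, (M.T@(p-o['tcp_pos'])).round(4))
```

```text
[ 0.5513083  -0.06321162  0.098     ] [-0.0017  0.2626  0.04  ]
[ 0.55072505 -0.07048624  0.098     ] [-0.0017  0.2626  0.0327]
[ 0.53962321 -0.06591965  0.098     ] [-0.0131  0.2625  0.0364]
[ 0.56241946 -0.06773686  0.098     ] [0.0098 0.2627 0.0363]
```

Call:
{"method": "step_arm", "body": {"xyz": [[-0.003, 0.08, 0.003], [-0.003, 0.16, 0.003], [-0.003, 0.24, 0.003], [-0.003, 0.31, 0.003], [-0.003, 0.352, 0.003], [-0.003, 0.352, 0.003]], "rotation": [[0, 0, 0.005], [0, 0, 0.005], [0, 0, 0.005], [0, 0, 0.005], [0, 0, 0.005], [0, 0, 0.005]]}}

```text
clock: 26.65
tcp_pos: [0.5477, -0.1002, 0.2541]
orientation: [-1.571, 0.061, -0.058]
contact_force: [0.5, 0.5, 0.4]
grip_width: 0.0001
```

```bash
python3 look.py wrist:w15
```

```text
t 26.65 tcp [ 0.5477 -0.1002  0.2541] yaw -4.35 q [ 0.59  0.57 -0.68  1.93  0.48  0.81 -0.43] g 0.0001 F [0.48 0.47 0.39]
```

View pics/w15.png

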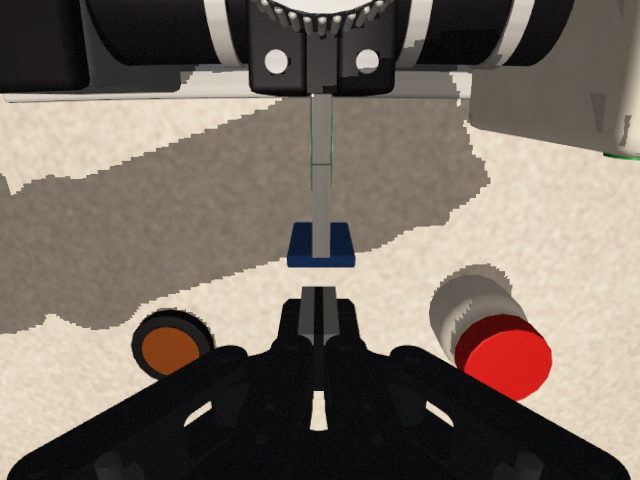

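Call:
{"method": "step_arm", "body": {"xyz": [[0, 0, 0.013], [0, 0, 0.026], [0, 0, 0.039], [0, 0, 0.05], [0, 0, 0.06], [0, 0, 0.07], [0, 0, 0.08], [0, 0, 0.09], [0, 0, 0.1], [0, 0, 0.11], [0, 0, 0.12], [0, 0, 0.13]], "rotation": [[0, 0, 0], [0, 0, 0], [0, 0, 0], [0, 0, 0], [0, 0, 0], [0, 0, 0], [0, 0, 0], [0, 0, 0], [0, 0, 0], [0, 0, 0], [0, 0, 0], [0, 0, 0]]}}

```text
clock: 28.2
tcp_pos: [0.5511, -0.0612, 0.2549]
orientation: [-1.571, 0.06, -0.06]
contact_force: [1.0, -2.1, 1.1]
grip_width: 0.0001
```

```bash
python3 look.py wrist:w16
```

```text
t 28.2 tcp [ 0.5511 -0.0612  0.2549] yaw -4.37 q [ 0.52  0.57 -0.68  1.93  0.48  0.81 -0.5 ] g 0.0001 F [ 1.04 -2.09  1.12]
```

View pics/w16.png

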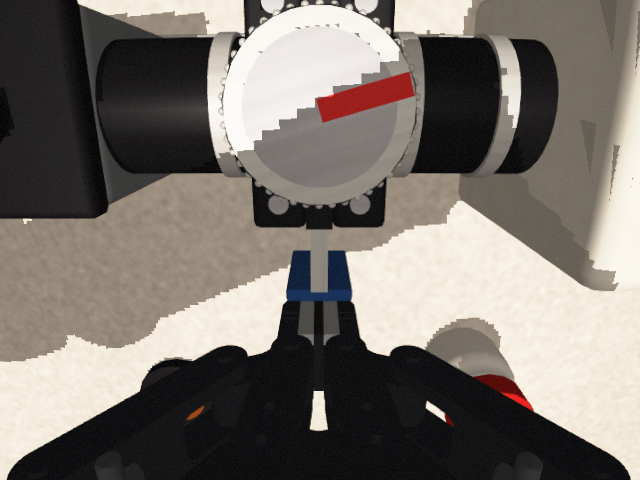

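Call:
{"method": "step_arm", "body": {"xyz": [[0, 0, 0.013], [0, 0, 0.026], [0, 0, 0.039], [0, 0, 0.05], [0, 0, 0.06], [0, 0, 0.07], [0, 0, 0.074]], "rotation": [[0, 0, 0], [0, 0, 0], [0, 0, 0], [0, 0, 0], [0, 0, 0], [0, 0, 0], [0, 0, 0]]}}

```text
clock: 29.12
tcp_pos: [0.5527, -0.0383, 0.2549]
orientation: [-1.57, 0.059, -0.059]
contact_force: [-0.1, -0.9, -1.5]
grip_width: -0.0001
```

```bash
python3 look.py wrist:w17
```

```text
t 29.125 tcp [ 0.5527 -0.0383  0.2549] yaw -4.32 q [ 0.49  0.57 -0.68  1.93  0.49  0.81 -0.54] g -0.0001 F [-0.06 -0.91 -1.5 ]
```

View pics/w17.png

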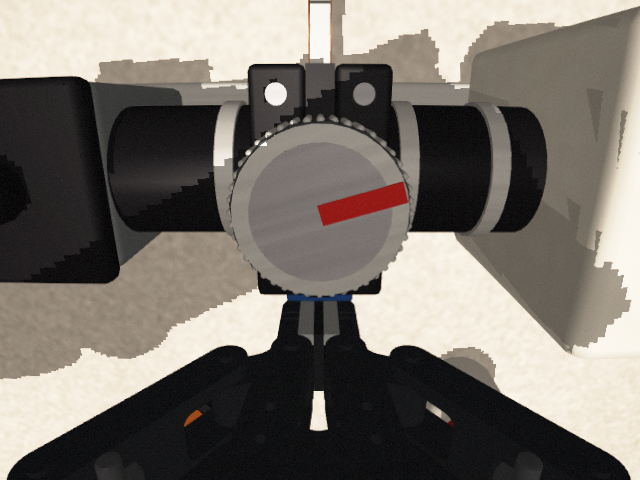

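Nearly home. I'll advance in small steps, watching the force.

Call:
{"method": "step_arm", "body": {"xyz": [[0, 0, 0.004], [0, 0, 0.008], [0, 0, 0.008]], "rotation": [[0, 0, 0], [0, 0, 0], [0, 0, 0]]}}

```text
clock: 29.55
tcp_pos: [0.5529, -0.0356, 0.2549]
orientation: [-1.57, 0.059, -0.059]
contact_force: [0.3, 0.0, -0.9]
grip_width: -0.0001
```

Call:
{"method": "step_arm", "body": {"xyz": [[0, 0, 0.004], [0, 0, 0.006], [0, 0, 0.006]], "rotation": [[0, 0, 0], [0, 0, 0], [0, 0, 0]]}}

```text
clock: 29.92
tcp_pos: [0.553, -0.0346, 0.2549]
orientation: [-1.571, 0.06, -0.059]
contact_force: [-0.5, -5.5, 1.5]
grip_width: 0.0
```

Call:
{"method": "step_arm", "body": {"xyz": [[0, 0, 0.004], [0, 0, 0.006], [0, 0, 0.006]], "rotation": [[0, 0, 0], [0, 0, 0], [0, 0, 0]]}}

```text
clock: 30.3
tcp_pos: [0.5531, -0.0342, 0.255]
orientation: [-1.573, 0.062, -0.06]
contact_force: [-0.9, -7.0, 2.0]
grip_width: 0.0001
```

Call:
{"method": "step_arm", "body": {"xyz": [[0, 0, 0.006], [0, 0, 0.008], [0, 0, 0.008]], "rotation": [[0, 0, 0], [0, 0, 0], [0, 0, 0]]}}

```text
clock: 30.68
tcp_pos: [0.5532, -0.0337, 0.255]
orientation: [-1.576, 0.064, -0.061]
contact_force: [-1.6, -8.8, 4.2]
grip_width: -0.0
```

Call:
{"method": "step_arm", "body": {"xyz": [[0, 0, -0.03], [0, 0, -0.08], [0, 0, -0.16], [0, 0, -0.2], [0, -0.08, -0.22], [0, -0.2, -0.22], [0, -0.35, -0.22], [0, -0.4, -0.22], [0, -0.4, -0.22]], "rotation": [[0, 0, 0], [0, 0, 0], [0, 0, 0], [0, 0, 0], [0, 0, 0], [0, 0, 0], [0, 0, 0], [0, 0, 0], [0, 0, 0]]}}

```text
clock: 31.8
tcp_pos: [0.5483, -0.0987, 0.376]
orientation: [-1.577, 0.062, -0.062]
contact_force: [-0.1, -0.2, -0.0]
grip_width: 0.0002
```

```bash
python3 look.py wrist:w18 side:s18 top:t18
python3 - <<'E'
import cv2,numpy as np
a=cv2.imread('pics/t18.png')[115:365,220:460];b=cv2.imread('pics/s18.png')[190:440,200:460]
cv2.imwrite('pics/fin.png',np.hstack([cv2.resize(a,(390,400)),cv2.resize(b,(400,400))]))
E
```

```text
t 31.8 tcp [ 0.5483 -0.0987  0.376 ] yaw -4.54 q [ 0.67  0.42 -0.76  1.83  0.34  1.03 -0.31] g 0.0002 F [-0.08 -0.22 -0.03]
```

View pics/w18.png

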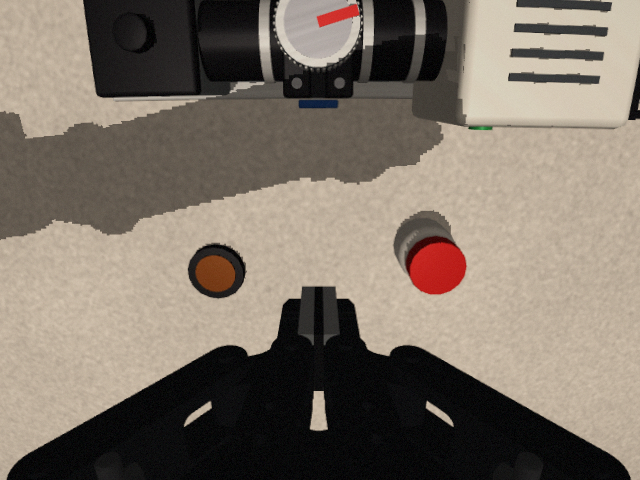

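View pics/fin.png

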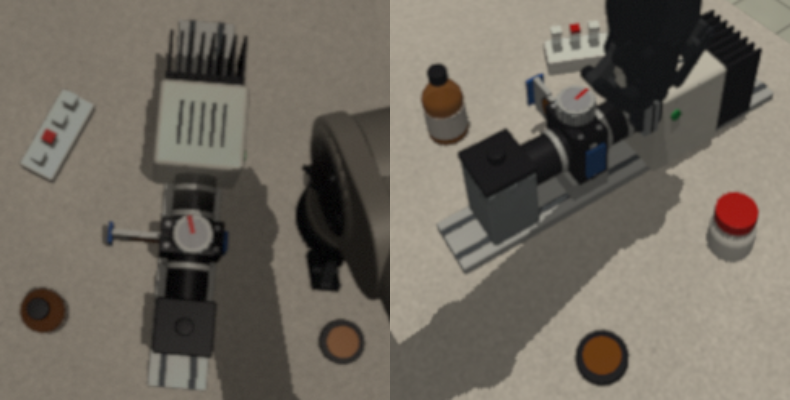

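Run:
```python
from bench import r
print(r.hand_in())
```

```text
the job is handed in; nothing more can be done
None
```

I loosened the lock screw by about two full turns and pushed the slide home, then handed the job in at about 32 s. The hand-in gave no verdict.

- **Screw:** I rolled it counter-clockwise in three strokes with the inner face of one fingertip. The red mark shows about 711° of the 720° wanted. The largest horizontal force I read was about 12 N. The finger slipped by about 30° once and 7° once, and I made up both.
- **Slide:** I pushed it with the closed fingertips, so both tips touched the plate side by side. It stalled against its stop, where the push force rose to about 9 N. In the last pictures the blue plate lies against the block and the slide's other end sticks out on the far side.
- **Surroundings:** In the last pictures the bottle, jar, rack and spare filter stand upright, apparently where they were. I compared them by eye only. The arm was clear of everything, with contact force near zero.

**One mistake:** I gave the command to close the gripper in the same call as the lift off the screw. The fingers therefore began closing while they still straddled it. I can't rule out a brief touch. The force limit was set to 20 N, and the red mark agreed within about 1° before and after.

The mark readings at the end differ by 2 to 3° between pictures (12° to 15° in world axes, against about 22° at the start). That is well inside the quarter-turn tolerance.

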